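Seat the board carrier in the soldering fixture

ROBOT

A 6-joint arm with a two-finger parallel gripper is mounted at the origin on the work surface. World frame = base frame: x ahead of the robot, y to its left, z up, the work surface at z = 0. Lengths are in m, angles in rad, forces in N, time in s.
With the tool pointing down it reaches from about 0.35 to 0.85 m from the base axis. Payload 8.1 kg.
Tool frame: the origin (TCP) lies midway between the tips of the shut fingers; the grasp point (between the pads) lies bot.pinch_z behind it (bot.pinch_z is the distance from the TCP to the grasp point, in m); z points along the fingers, y is the line along which they close (so a half turn about z gives the same grasp; the last joint's range is limited). The gripper opens to 93 mm and grips with 3 to 60 N. Pads are 15 mm wide; open, the fingers measure 128 mm over their backs; the gripper's body (75 mm by 188 mm) begins 65 mm behind the grasp point.
Start: joints at [1.08, 0.13, 1.488, -0, 1.523, -0.085], TCP at [0.237, 0.551, 0.219] pointing down, gripper open.
Joint ranges: [-2.96, 2.96], [-0.89, 2.26], [0.02, 2.5], [-1.34, 4.48], [0, 2.73], [-2.66, 2.66]. Speed limits (rad/s): [2.39, 2.39, 2.79, 3.14, 3.14, 3.14].

INTERFACE

Orientations are given as a unit quaternion [x, y, z, w].
In Python, from workcell import bot gives the robot as it stands.
- The arm moves only by the shell command python3 -m pendant 'ROWS'. ROWS is JSON, a list of rows, each a list of 5 numbers: the opening, from 0 (shut) to 1 (fully open), then the shift along the world's x, y, z in mm, then the turn about the world's z in rad. A call has exactly 8 rows; each row is the pose to reach, as a shift and turn from the pose commanded when the call began; what a row does not reach only later rows make up. A row lasts 1/12 s, in which the tool goes at most 41.7 mm and 7.16 degrees, less where a joint would pass 70% of its speed; a pose out of reach is approached as far as the arm can. A call with a gripper value outside its range is refused whole. The fingers move at their own pace and stop on an object; the grip force is fixed at half the most. Time passes only in rows, so rows that repeat a pose let the fingers close, or fill a call up. It gives the time, the measured TCP pose, the force, the opening and the grip force at its end, in the units of the state.
- bot.get_state(): the state, without advancing time (a new reading comes with each control period).
- bot.capture(name): name is "side" or "top" or "wrist"; returns a dict with "image" (384x512x3 uint8, red, green, blue), "range_z" (384x512 float32, m along the optical axis (not along the pixel's ray), 0 where there is no reading), "camera_matrix" (3x3 intrinsics, pixels), "R" (3x3) and "t" (3): a world point X has camera coordinates R X + t. Camera axes: x right, y down, z forward; pixel columns grow to the right and rows downward; lengths in m; the calibration is good to about 2 mm. A picture is of the moment at which its call begins.
- bot.job_done(): hands the job in; it is judged then, once.
The state is a dict: "t": time; "joints": joint angles; "qd": joint speeds; "joint_torque": joint torques, N m; "position": TCP position; "tool_rot": TCP orientation; "force": force on the tool from outside, world axes, zero at the start; "ft_torque": the same for the moment, N m; "width": finger opening in m; "gripper_force": force on a finger pad.
Only numpy, scipy, OpenCV 4.12 (cv2) and the standard library are available. Lean on these libraries where they do the work, as an engineer would, in place of code of your own. Each camera call takes 0.05 s, during which the arm holds its last target. There are 200 camera calls.

TASK

Get the board ready for soldering: push the black board carrier along the aluminium fixture plate until it sits snugly in the corner, one long edge flat against the far blue rail and one end against the blue end stop. Then push the red pin of the steel clip round until the clip points squarely across the carrier's rim. Push everything gently with the fingertips, do not pinch or lift anything, do not touch the green board or its parts, and leave the tools around the fixture where they are.

Things in the scene. Friction and masses are not known exactly. Their poses are not given: they have to be found in the camera images.
- fixture: Fixed soldering fixture: aluminium plate 230 (x) x 300 (y) mm, top 12 mm above the bench. Origin: centre of the underside, bench level; x away from the robot at yaw 0, y left, z up. On the plate, 12 mm high, both blue: the far rail, x 85 to 99 mm, y -130 to 120 (its face at x = 85), and the left end stop, y 120 to 134 mm, x -35 to 75 (its face at y = 120). The rest is bare.
- seat (a point): The place on the plate's top (fixture x = 40, y = 55 mm, z = 12 mm) where the carrier's origin lies when the carrier touches both rail and end stop squarely. Axes as the fixture's.
- carrier: Loose black board carrier, a flat frame 90 (x) x 130 (y) x 12 mm, 0.2 to 0.45 kg with its board, lying flat on the plate. Origin: centre of the underside; axes parallel to the fixture's when seated. Its top rim is 12 mm wide all round. It takes 1 to 5 N to slide it.
- board: Green circuit board 64 x 104 mm fixed in the carrier's recess: not to be touched. Origin: centre of its underside, 8 mm above the carrier's underside, axes as the carrier's. Parts in the half towards +x end below the carrier's rim; at x below -10 mm capacitors, a connector and a terminal block stand up to 12 mm above the rim, none within 15 mm of the carrier's outer edges.
- clip (a joint): Steel clip that swivels level on a screw in the top of the blue rail. 0: parked along the rail, pointing to the fixture's -y; grows clockwise seen from above; 1.57: points to the fixture's -x, squarely over the seated carrier's rim. Range -0.2 to 2.2 rad; friction (1 N at the pin) keeps it where left. Arm 44 mm long, 12 wide, 4 thick, its underside 2 mm above rail and carrier.
- clip_hinge (a point): The clip's axis, on the rail's middle (fixture x = 92, y = 35 mm), at the underside of the clip's arm, 26 mm above the bench. Axes as the fixture's.
- clip_pin (a point): Centre of the top of the clip's red upright pin, 10 mm in diameter and 24 mm tall, 40 mm from the clip's axis; its top is 54 mm above the bench, its foot 30 mm.
- tip_cleaner: Black round tip-cleaner pot with brass wool, 72 mm in diameter, 52 mm high, loose. Origin: centre of the underside.
- flux: Small amber flux bottle, 38 mm in diameter, 85 mm high, loose, standing. Origin: centre of the underside.
- spool: Solder spool with blue flanges standing on end, 64 mm in diameter, 50 mm high, loose. Origin: centre of the underside.
- cutters: Side cutters with blue handles lying flat, 135 mm long (x from -101 to 33 mm), 46 mm wide, 12 mm high, loose. Origin: under the pivot; x towards the jaws.
- tweezers: Dark steel tweezers lying flat, 130 mm long along x (from -63 to 66 mm), 16 mm wide, 8 mm high, loose. Origin: bench level near the middle.
- iron_stand: Soldering-iron stand, base 170 x 85 mm, with a yellow sponge and an iron in a steel coil rising to about 210 mm, loose. Origin: centre of the underside; the iron leans out towards +x.
- parts_tray: Red open parts tray, 75 x 105 x 28 mm, loose. Origin: centre of the underside.
Things that resemble listed ones, but are neither listed nor needed, are in the scene too. There is more than one size of the carrier; the one meant has the size given above.

How it is judged:
On the way, in this order (a step that is already met when the one before it is completed fails the run):
1. the carrier is seated against rail and end stop, the clip not yet swung over it (x of carrier in the frame of seat between -0.0025 and 0.0025 m and y of carrier in the frame of seat between -0.0025 and 0.0025 m and angle between the x axis of carrier and the x axis of seat, either way round below 0.025 rad and value of joint clip below 0.9 rad), for 0.2 s.
2. the clip points across the seated carrier's rim (x of carrier in the frame of seat between -0.0025 and 0.0025 m and y of carrier in the frame of seat between -0.0025 and 0.0025 m and angle between the x axis of carrier and the x axis of seat, either way round below 0.025 rad and value of joint clip between 1.2 and 1.95 rad), for 0.2 s.
At the end, for the whole second after the job is handed in: The carrier lies flat and at rest within 2.5 mm of touching both the rail and the end stop and within 1.4 degrees of square, and the clip is at rest within about 21 degrees of pointing squarely across the rim (1.2 to 1.95 rad) (all of step 2 and linear speed of carrier below 0.01 m/s and velocity of joint clip between -0.05 and 0.05 rad/s and angle between carrier's own z axis and vertical below 0.03 rad).
It fails at once if the carrier is lifted off the plate or tipped (z of carrier in the frame of seat above 0.005 m or angle between carrier's own z axis and vertical above 0.08 rad).
It fails at once if the board or a part on it is touched (contact force between the fingers and board above 1 N).
It fails at once if the clip is pinched or forced (over 20 N from the fingers) (contact force between the fingers and clip above 20 N).
It fails at once if the carrier is squeezed or rammed (over 60 N from the fingers) (contact force between the fingers and carrier above 60 N).
It fails at once if a tool or container round the fixture is moved more than 15 mm (distance of any of tip_cleaner, flux, spool, cutters, tweezers, iron_stand, parts_tray from where it was at the start of the episode above 0.015 m).
It also fails if it takes over 64 s, if anything falls off the work surface, if the arm or the gripper's body presses on something with over 40 N, if the wrist force passes 120 N, or if a joint passes its speed limit or range.

## Working session

There is one attempt and no reset: what is moved stays moved. The work goes in short steps, Python scripts to look and compute and a shell command to move; the robot and the scene stay as the last step left them, time stands still between calls to the robot, and variables do not carry over. Pictures are saved under pics/ and viewed, at most 10 in all, crops included, and the job is handed in when it is done.

```bash
ls; mkdir -p pics
cat > h.py <<'E'
from workcell import bot
import numpy as np, cv2
def snap(cam,name):
    c=bot.capture(cam); cv2.imwrite(f'pics/{name}.png',c['image'][:,:,::-1]); np.savez(f'pics/{name}.npz',**{k:np.asarray(v) for k,v in c.items()}); return c
def load(name): return np.load(f'pics/{name}.npz')
def px(c,u,v,z=None):
    K=c['camera_matrix'];R=c['R'];t=c['t']
    ray=R.T@np.linalg.solve(K,[u,v,1.]); o=-R.T@t
    if z is None:
        d=c['range_z'][int(round(v)),int(round(u))]; return o+ray*d
    return o+ray*(z-o[2])/ray[2]
def proj(c,X):
    p=c['camera_matrix']@(c['R']@np.asarray(X,float)+c['t']); return p[:2]/p[2]
E
python3 - <<'E'
from h import *
c=snap('top','top0'); c2=snap('side','side0')
cv2.imwrite('pics/a.png',cv2.resize(c['image'][:,:,::-1],(768,576),interpolation=cv2.INTER_CUBIC))
print(bot.get_state(), bot.pinch_z)
E
```

```text
pics
{'t': 0.1, 'joints': array([ 1.07959638e+00,  1.31116002e-01,  1.48916075e+00,  1.26081007e-05,
        1.52300106e+00, -8.54056447e-02]), 'qd': array([ 0.00055509, -0.00226675, -0.00319813, -0.00177108, -0.0002048 ,
       -0.00155273]), 'joint_torque': array([ 7.09808046e-04, -5.61334062e+01, -4.93099988e+01,  7.70000531e-02,
        2.89612496e-02, -6.58764861e-05]), 'position': array([0.23658457, 0.55082889, 0.2176795 ]), 'tool_rot': array([ 2.01508121e-01,  9.79486481e-01, -8.06015815e-04, -2.45604042e-04]), 'force': array([ 0.08576415, -0.03306914,  1.06698711]), 'ft_torque': array([-0.00234786, -0.02455322, -0.02787078]), 'gripper_force': 0.0, 'width': 0.09279005021550335} 0.0188
```

View pics/a.png

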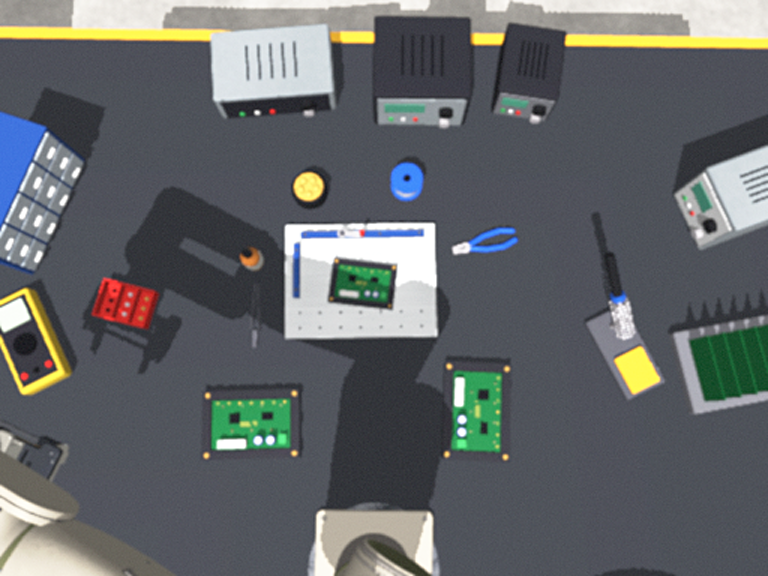

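View pics/side0.png

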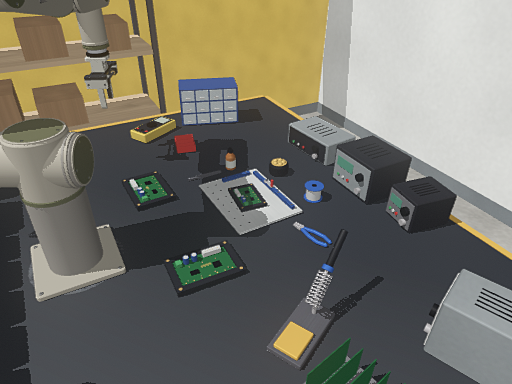

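The top view shows the plate at about (285–437, 223–338), the carrier on it at (331–396, 258–307) slightly rotated, and the red pin at about (362, 233) on the rail. The flux bottle (250, 258), the tip cleaner (309, 187) and the spool (407, 182) stand nearby. Next, an enlarged crop.

Run:
```python
from h import *
c=load('top0')
im=c['image'][140:230,180:300,::-1]
cv2.imwrite('pics/b.png',cv2.resize(im,None,fx=6,fy=6,interpolation=cv2.INTER_CUBIC))
```

```text
(no output)
```

View pics/b.png

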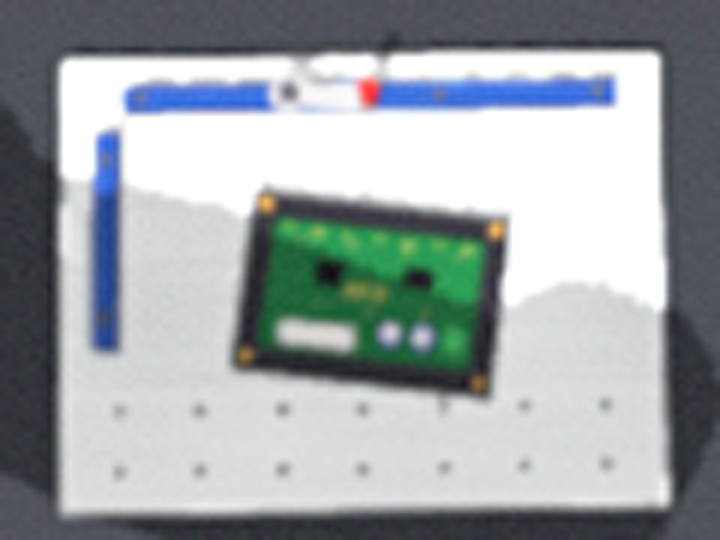

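The crop shows the plate corners at (58,57), (660,50), (670,510) and (60,517). The carrier corners are at (262,190), (506,215), (490,398) and (233,367), the hinge is at (290,92) and the pin at (370,92).

Run:
```python
from h import *
c=load('top0')
P=lambda x,y,z: px(c,180+(x+.5)/6-.5,140+(y+.5)/6-.5,z)
def fit(A,B): # B local -> A world
    a=A-A.mean(0);b=B-B.mean(0); th=np.arctan2((b[:,0]*a[:,1]-b[:,1]*a[:,0]).sum(),(a*b).sum())
    R=np.array([[np.cos(th),-np.sin(th)],[np.sin(th),np.cos(th)]]); t=A.mean(0)-R@B.mean(0)
    return th,t,np.linalg.norm(A-(B@R.T+t),axis=1)*1e3
pl=np.array([P(*p,.012)[:2] for p in [(58,57),(660,50),(670,510),(60,517)]])
th,t,r=fit(pl,np.array([[.115,.15],[.115,-.15],[-.115,-.15],[-.115,.15]])); print('plate',th,t,r)
ca=np.array([P(*p,.024)[:2] for p in [(262,190),(506,215),(490,398),(233,367)]])
cth,ct,r=fit(ca,np.array([[.045,.065],[.045,-.065],[-.045,-.065],[-.045,.065]])); print('carrier',cth,ct,r)
R=np.array([[np.cos(th),-np.sin(th)],[np.sin(th),np.cos(th)]])
F=lambda X:((np.asarray(X)[:2]-t)@R*1e3).round(1)
print('carrier in fix',F(ct),cth-th)
for n,p in dict(hinge=(290,92,.03),pin=(370,88,.054),rail0=(127,112,.024),rail1=(613,104,.024),stop0=(122,130,.024),stop1=(118,350,.024)).items(): print(n,F(P(*p)))
print('seat w',R@[.04,.055]+t)
for n,(u,v,z) in dict(flux=(250,250,.085),cleaner=(309,187,.052),spool=(407,180,.05),cut=(462,248,.01)).items(): print(n,F(px(c,u/1.5,v/1.5,z)))
```

```text
plate 0.027727863800313734 [0.55162565 0.03838365] [3.87660077 2.44626565 2.48479356 1.46763155]
carrier -0.10111036479070629 [0.54345043 0.03250423] [4.02943961 4.01489325 1.73036948 1.19980652]
carrier in fix [-8.3 -5.7] -0.12883822859102
hinge [92.6 34.6]
pin [87.8 -6.2]
rail0 [ 85.1 116.5]
rail1 [  85.6 -126.8]
stop0 [ 75.8 118.9]
stop1 [-35.6 120.1]
seat w [0.59008544 0.09447149]
flux [ 46.3 206.2]
cleaner [180.8  98.2]
spool [193.2 -96.9]
cut [  61.8 -206.4]
```

```bash
python3 -m pendant '[[0.7,10,-25,0,0.05],[0.7,30,-60,0,0.12],[0.7,45,-95,0,0.24],[0.7,60,-130,0,0.36],[0.7,75,-170,0,0.433],[0.7,90,-205,0,0.433],[0.7,105,-240,0,0.433],[0.7,120,-275,0,0.433]]'
python3 -m pendant '[[0.7,15,-35,0,0],[0.7,30,-70,0,0],[0.7,45,-105,0,0],[0.7,60,-140,0,0],[0.7,75,-175,0,0],[0.7,90,-210,0,0],[0.7,100,-235,0,0],[0.7,107,-246,0,0]]'
python3 -m pendant '[[0.7,0,0,-30,0],[0.7,0,0,-60,0],[0.7,0,0,-90,0],[0.7,0,0,-120,0],[0.7,0,0,-130,0],[0.7,0,0,-140,0],[0.7,0,0,-140,0],[0.7,0,0,-140,0]]'
python3 - <<'E'
from h import *
c=snap('wrist','w1'); c=snap('top','top1');print(bot.get_state()['tool_rot'])
E
```

```text
t: 0.77
position: [0.3569, 0.2744, 0.2183]
tool_rot: [-0.014, 1.0, -0.0, -0.0]
force: [0.6, -0.3, 0.7]
width: 0.0651
gripper_force: 0.0
t: 1.43
position: [0.4643, 0.0271, 0.2183]
tool_rot: [-0.012, 1.0, -0.0, -0.0]
force: [-0.3, -0.1, -0.0]
width: 0.065
gripper_force: 0.0
t: 2.1
position: [0.4644, 0.0305, 0.0796]
tool_rot: [-0.014, 1.0, 0.0, 0.0]
force: [0.5, -0.2, 1.1]
width: 0.0647
gripper_force: 0.0
[-1.36872670e-02  9.99905174e-01 -7.59970787e-05  1.51521473e-03]
```

View pics/w1.png

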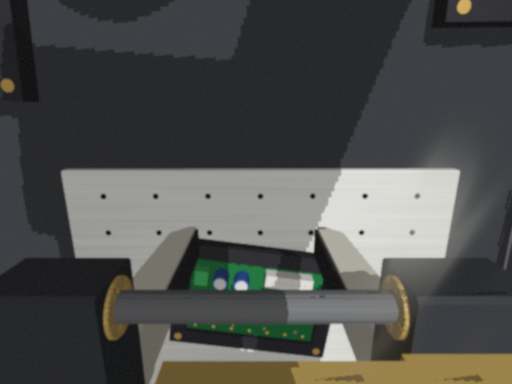

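The wrist view shows the near plate edge level at row 170, so the tool is square to it. The carrier's near edge runs from about (197,243) to (318,258), with the fingertips at about (190,232) and (325,230). I check these heights and positions before lowering.

Run:
```python
from h import *
c=load('w1'); s=bot.get_state()['position']; print(s)
th=.0277;t=np.array([.5516,.0384]);R=np.array([[np.cos(th),-np.sin(th)],[np.sin(th),np.cos(th)]])
F=lambda X:((np.asarray(X)[:2]-t)@R*1e3).round(1)
print('tcp',F(s))
for p in [(65,170,.012),(458,170,.012),(197,241,.024),(318,258,.024),(171,344,.024),(328,350,.024)]: print(p,F(px(c,*p)),px(c,p[0],p[1]+3)[2].round(3))
```

```text
[0.4653509  0.03037225 0.080614  ]
tcp [-86.4  -5.6]
(65, 170, 0.012) [-115.  -147.9] 0.011
(458, 170, 0.012) [-114.8  146.1] 0.011
(197, 241, 0.024) [-62.7 -49.6] 0.086
(318, 258, 0.024) [-48.5  42.6] 0.093
(171, 344, 0.024) [ 30.7 -76.1] 0.012
(328, 350, 0.024) [36.8 55.5] 0.012
```

```bash
python3 -m pendant '[[0.7,0,0,-20,0],[0.7,0,0,-40,0],[0.7,0,0,-55,0],[0.7,0,0,-62,0],[0.7,0,0,-62,0],[0.7,4,0,-62,0],[0.7,8,0,-62,0],[0.7,12,0,-62,0]]'
python3 -m pendant '[[0.7,3,0,0,0],[0.7,6,0,0,0],[0.7,9,0,0,0],[0.7,12,0,0,0],[0.7,15,0.5,0,0],[0.7,18,0.5,0,0],[0.7,21,0.5,0,0],[0.7,24,0.5,0,0]]'
python3 -m pendant '[[0.7,3,0,0,0],[0.7,6,0,0,0],[0.7,9,0,0,0],[0.7,12,0,0,0],[0.7,15,0.5,0,0],[0.7,18,0.5,0,0],[0.7,21,0.5,0,0],[0.7,24,0.5,0,0]]'
```

```text
t: 2.87
position: [0.4777, 0.0302, 0.0182]
tool_rot: [-0.014, 1.0, -0.0, 0.001]
force: [0.8, -0.8, -0.9]
width: 0.0649
gripper_force: 0.0
t: 3.53
position: [0.5, 0.0308, 0.0165]
tool_rot: [-0.014, 1.0, -0.0, -0.0]
force: [-3.8, -0.5, 1.6]
width: 0.0651
gripper_force: 1.4
t: 4.2
position: [0.5242, 0.0313, 0.0166]
tool_rot: [-0.014, 1.0, 0.0, 0.0]
force: [-1.6, 0.1, -0.2]
width: 0.0652
gripper_force: 0.6
```

```bash
python3 -m pendant '[[0.7,3,0,0,0],[0.7,6,0,0,0],[0.7,9,0,0,0],[0.7,10,0,0,0],[0.7,11,0,0,0],[0.7,12,0,0,0],[0.7,12,0,0,0],[0.7,12,0,0,0]]'
python3 -m pendant '[[0.7,0.5,0,0,0],[0.7,1,0,0,0],[0.7,1.5,0,0,0],[0.7,2,0,0,0],[0.7,2.5,0,0,0],[0.7,3,0,0,0],[0.7,3,0,0,0],[0.7,3,0,0,0]]'
python3 - <<'E'
from h import *
c=snap('top','top2')
im=c['image'][140:230,180:300,::-1]
cv2.imwrite('pics/c.png',cv2.resize(im,None,fx=6,fy=6,interpolation=cv2.INTER_CUBIC))
E
```

```text
t: 4.87
position: [0.536, 0.0313, 0.0167]
tool_rot: [-0.014, 1.0, -0.0, 0.0]
force: [-1.3, 0.1, 1.0]
width: 0.0649
gripper_force: 0.6
t: 5.53
position: [0.5381, 0.0313, 0.0166]
tool_rot: [-0.014, 1.0, 0.0, -0.001]
force: [-8.5, -0.3, 6.9]
width: 0.0651
gripper_force: 4.0
```

View pics/c.png

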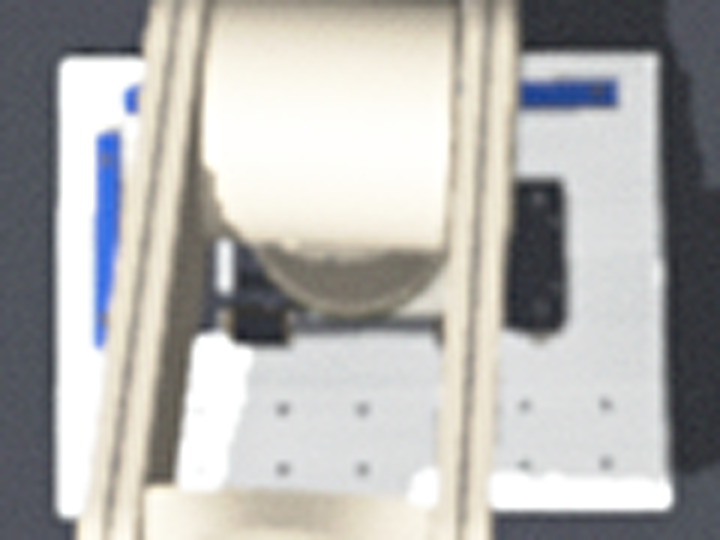

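The carrier is against the rail: its near edge is straight at row ~310 and the force has risen to 8.5 N. Now I retreat, raise, turn, and go to its right side.

```bash
python3 -m pendant '[[0.7,-5,0,0,0],[0.7,-15,0,0,0],[0.5,-15,0,20,0],[0.35,-15,-5,50,-0.1],[0.35,-15,-15,65,-0.22],[0.35,-15,-35,65,-0.34],[0.35,-10,-55,65,-0.46],[0.35,0,-70,65,-0.58]]'
python3 -m pendant '[[0.35,10,-5,0,-0.12],[0.35,20,-10,0,-0.24],[0.35,30,-15,0,-0.36],[0.35,40,-17,0,-0.48],[0.35,50,-17,0,-0.60],[0.35,54,-17,0,-0.72],[0.35,54,-17,0,-0.84],[0.35,54,-17,0,-0.99]]'
python3 - <<'E'
from h import *
s=bot.get_state();print(s['joints'],s['position'])
c=snap('wrist','w3')
E
```

```text
t: 6.25
position: [0.5393, -0.0399, 0.0824]
tool_rot: [0.276, 0.961, -0.0, 0.001]
force: [-0.9, -0.2, -0.0]
width: 0.0335
gripper_force: 0.0
t: 6.92
position: [0.5936, -0.0558, 0.0816]
tool_rot: [0.69, 0.724, 0.0, 0.001]
force: [-0.1, -0.5, 0.8]
width: 0.0327
gripper_force: 0.0
[-1.79837339e-01  2.22737945e-01  1.64140429e+00  9.59179470e-05
  1.27599686e+00 -2.26893579e-01] [ 0.59361504 -0.05584564  0.08163733]
```

View pics/w3.png

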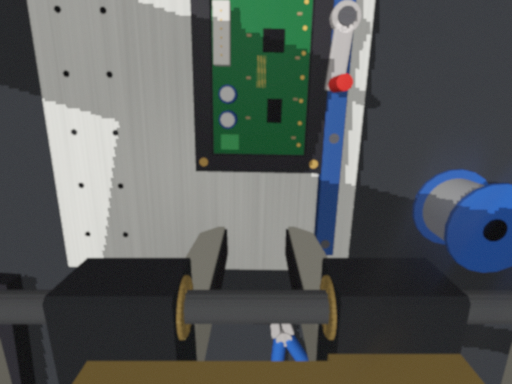

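The carrier lies against the rail, with its near end at row ~171 from (197,170) to (320,172). The red pin is at (341,82) and the hinge at (346,16).

Run:
```python
from h import *
c=load('w3'); s=bot.get_state(); print(s['position'],s['tool_rot'])
th=.0277;t=np.array([.5516,.0384]);R=np.array([[np.cos(th),-np.sin(th)],[np.sin(th),np.cos(th)]])
F=lambda X:((np.asarray(X)[:2]-t)@R*1e3).round(1)
print('tcp',F(s['position']))
for n,p in dict(cl=(197,170,.024),cr=(320,172,.024),cl2=(193,5,.024),pl=(68,269,.012),pr=(352,270,.012),pin=(342,82,.054),hinge=(346,15,.032),rail=(321,254,.024),rail2=(334,6,.024)).items(): print(n,F(px(c,*p)))
```

```text
[ 0.59346434 -0.05583186  0.08161667] [6.93909264e-01 7.20062122e-01 4.08264648e-04 5.53868297e-04]
tcp [ 39.2 -95.4]
cl [ -3.7 -66.4]
cr [ 84.5 -66.2]
cl2 [-2.9 38.9]
pl [-114.9 -154.1]
pr [ 119.5 -150.7]
pin [87.  -6.9]
hinge [91.5 33.2]
rail [  90.  -130.7]
rail2 [85.5 40.1]
```

```bash
python3 -m pendant '[[0.35,0,0,-20,0],[0.35,0,0,-40,0],[0.35,0,0,-55,0],[0.35,0,0,-64,0],[0.35,0,0,-64,0],[0.35,0,4,-64,0],[0.35,0,8,-64,0],[0.35,0,12,-64,0]]'
python3 -m pendant '[[0.35,0,3,0,0],[0.35,0,6,0,0],[0.35,0,9,0,0],[0.35,-0.5,12,0,0],[0.35,-0.5,15,0,0],[0.35,-0.5,18,0,0],[0.35,-0.5,21,0,0],[0.35,-1,24,0,0]]'
python3 -m pendant '[[0.35,0,3,0,0],[0.35,0,6,0,0],[0.35,0,9,0,0],[0.35,-0.5,12,0,0],[0.35,-0.5,15,0,0],[0.35,-0.5,18,0,0],[0.35,-0.5,21,0,0],[0.35,-0.5,24,0,0]]'
```

```text
t: 7.63
position: [0.594, -0.0434, 0.0192]
tool_rot: [0.688, 0.726, 0.001, 0.001]
force: [0.0, -0.3, 0.4]
width: 0.0323
gripper_force: 0.0
t: 8.3
position: [0.5921, -0.0196, 0.0178]
tool_rot: [0.688, 0.726, 0.0, 0.0]
force: [1.0, -4.4, 3.1]
width: 0.0325
gripper_force: 2.0
t: 8.97
position: [0.5912, 0.0046, 0.0176]
tool_rot: [0.688, 0.726, -0.0, -0.0]
force: [0.3, -4.2, 3.4]
width: 0.0325
gripper_force: 2.0
```

```bash
python3 -m pendant '[[0.35,0,3,0,-0.01],[0.35,0,6,0,-0.02],[0.35,0,9,0,-0.025],[0.35,0,11,0,-0.025],[0.35,-0.5,12,0,-0.025],[0.35,-0.5,13,0,-0.025],[0.35,-0.5,14,0,-0.025],[0.35,-0.5,14,0,-0.025]]'
python3 -m pendant '[[0.35,0,0.5,0,0],[0.35,0,1,0,0],[0.35,0,1.5,0,0],[0.35,0,2,0,0],[0.35,0,2.5,0,0],[0.35,0,3,0,0],[0.35,0,3,0,0],[0.35,0,3,0,0]]'
```

```text
t: 9.63
position: [0.5908, 0.018, 0.0175]
tool_rot: [0.697, 0.717, -0.0, 0.0]
force: [1.1, -4.6, 0.0]
width: 0.0324
gripper_force: 2.3
t: 10.3
position: [0.5909, 0.0182, 0.0175]
tool_rot: [0.697, 0.717, -0.002, 0.001]
force: [0.4, -16.5, 0.9]
width: 0.0329
gripper_force: 8.1
```

```bash
python3 -m pendant '[[0.35,0,-5,0,0],[0.35,0,-18,0,0],[0.35,0,-20,30,0],[0.35,-10,-20,60,0],[0.35,-20,-10,100,0],[0.35,-20,0,140,0],[0.35,-20,5,160,0],[0.35,-20,5,160,0]]'
python3 - <<'E'
from h import *
c=snap('wrist','w4'); print(bot.get_state()['position'])
cv2.imwrite('pics/w4b.png',cv2.resize(c['image'][:330,100:420,::-1],None,fx=1.8,fy=1.8,interpolation=cv2.INTER_CUBIC))
E
```

```text
t: 10.97
position: [0.5741, 0.0271, 0.1846]
tool_rot: [0.697, 0.717, 0.004, 0.003]
force: [0.7, -0.7, 0.1]
width: 0.0325
gripper_force: 0.0
[0.57284306 0.02668405 0.18131102]
```

View pics/w4b.png

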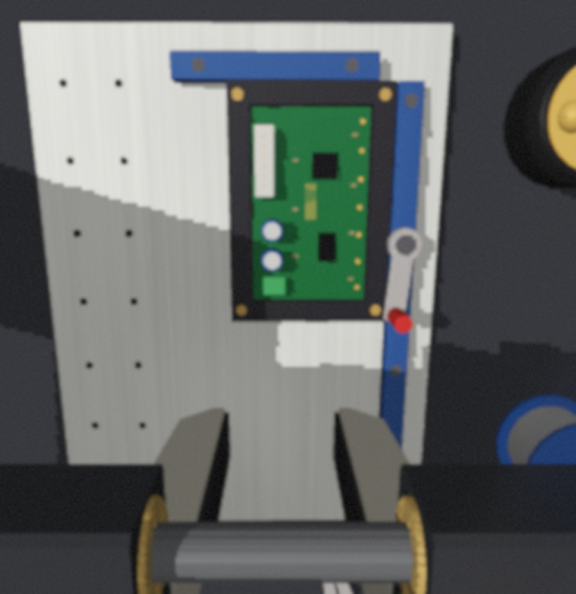

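It looks seated: the carrier's corners (229,82), (398,82), (385,320) and (234,320) meet the stop's face at row 81 and the rail face. I check this numerically, and work out the clip path.

Run:
```python
from h import *
c=load('w4')
th=.0277;t=np.array([.5516,.0384]);R=np.array([[np.cos(th),-np.sin(th)],[np.sin(th),np.cos(th)]])
F=lambda X:((np.asarray(X)[:2]-t)@R*1e3).round(1)
P=lambda x,y,z:F(px(c,100+(x+.5)/1.8-.5,(y+.5)/1.8-.5,z))
for n,p in dict(c1=(229,82,.024),c2=(398,82,.024),c3=(385,320,.024),c4=(234,320,.024),stopL=(173,81,.024),stopR=(380,81,.024),rail=(381,443,.024),plTL=(20,22,.012),plTR=(452,23,.012),hinge=(405,243,.032),pin=(403,323,.054)).items(): print(n,P(*p))
print(bot.get_state()['position'])
h=np.array([92,34.]) # fixture, from wrist look
for d in (25,12.5):
  for f in (0,.3,.6,.9,1.2,1.5,1.57):
    u=np.array([-np.sin(f),-np.cos(f)]);v=np.array([-np.cos(f),np.sin(f)])
    print(d,f,((R@(h+40*u-d*v))/1e3+t).round(4))
```

```text
c1 [ -4.1 116.7]
c2 [ 84.7 117. ]
c3 [ 84.3 -11.2]
c4 [ -4.1 -11.1]
stopL [-33.3 117.1]
stopR [ 75.2 117.4]
rail [ 85.7 -89.7]
plTL [-114.5  147.5]
plTR [114.2 147.8]
hinge [91.6 34.1]
pin [88.1 -6. ]
[0.57284306 0.02668405 0.18131102]
25 0 [0.6687 0.0356]
25 0.3 [0.6559 0.0297]
25 0.6 [0.642  0.0278]
25 0.9 [0.6281 0.0301]
25 1.2 [0.6155 0.0364]
25 1.5 [0.6053 0.0461]
25 1.57 [0.6034 0.0488]
12.5 0 [0.6562 0.0353]
12.5 0.3 [0.6439 0.033 ]
12.5 0.6 [0.6315 0.0345]
12.5 0.9 [0.62   0.0396]
12.5 1.2 [0.6106 0.0479]
12.5 1.5 [0.604  0.0586]
12.5 1.57 [0.603  0.0613]
```

```bash
python3 -m pendant '[[0,10,0,0,0.12],[0,25,0,0,0.24],[0,40,3,0,0.36],[0,55,5,0,0.48],[0,70,7,0,0.6],[0,85,9,0,0.72],[0,95,9,0,0.84],[0,100,9,0,0.96]]'
python3 -m pendant '[[0,0,0,-10,0.12],[0,0,0,-25,0.24],[0,0,0,-40,0.36],[0,0,0,-60,0.48],[0,0,0,-80,0.6],[0,0,0,-90,0.61],[0,0,0,-100,0.61],[0,0,0,-100,0.61]]'
python3 - <<'E'
from h import *
c=snap('wrist','w5'); print(bot.get_state()['position'],bot.get_state()['tool_rot'])
E
```

```text
t: 11.68
position: [0.6706, 0.035, 0.1745]
tool_rot: [0.284, 0.959, -0.0, -0.002]
force: [0.0, 0.0, 0.5]
width: 0.0004
gripper_force: 0.0
t: 12.35
position: [0.6686, 0.0351, 0.0739]
tool_rot: [-0.012, 1.0, 0.0, -0.003]
force: [-0.8, -0.4, -1.0]
width: 0.0002
gripper_force: 0.0
[0.66962217 0.03514311 0.07582635] [-1.18588895e-02  9.99928427e-01  1.40624722e-04 -1.57728523e-03]
```

View pics/w5.png

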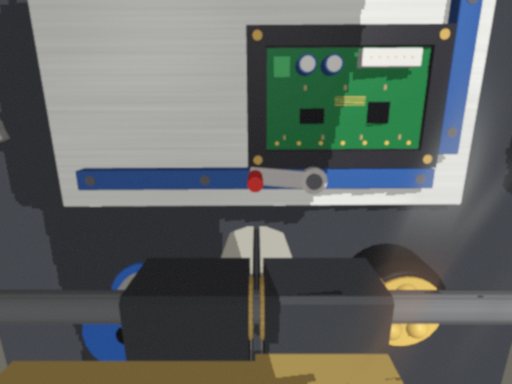

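The closed fingertips (col 257, row ~230) are in line with the red pin (256,181), behind the rail. Now I lower them and follow the arc.

```bash
python3 -m pendant '[[0,0,0,-10,0],[0,0,0,-22,0],[0,0,0,-34,0],[0,0,0,-34,0],[0,-3,0,-34,0],[0,-6,0,-34,0],[0,-9,0,-34,0],[0,-10,0,-34,0]]'
python3 -m pendant '[[0,-5,-1,0,-0.05],[0,-9,-1.5,0,-0.12],[0,-12,-1.7,0,-0.2],[0,-16,-2,0,-0.3],[0,-20,-1.8,0,-0.4],[0,-24,-1.2,0,-0.5],[0,-28,-0.6,0,-0.6],[0,-28,-0.6,0,-0.6]]'
python3 - <<'E'
from h import *
snap('wrist','w6')
E
```

```text
t: 13.07
position: [0.6608, 0.0353, 0.0444]
tool_rot: [-0.014, 1.0, -0.0, 0.0]
force: [0.5, -0.7, 0.1]
width: 0.0003
gripper_force: 0.0
t: 13.73
position: [0.6327, 0.0347, 0.0443]
tool_rot: [0.285, 0.959, 0.0, 0.0]
force: [0.1, -0.4, 0.6]
width: 0.0003
gripper_force: 0.0
```

View pics/w6.png

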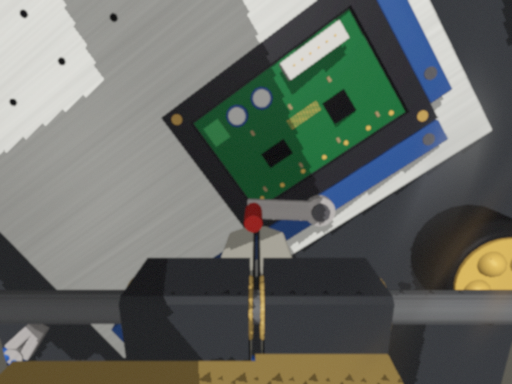

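The pin (253,217) is riding on the fingertip and the clip is at about 0.6 rad. I continue along the arc.

```bash
python3 -m pendant '[[0,-4,1.5,0,-0.1],[0,-8,3.5,0,-0.2],[0,-11.5,5,0,-0.3],[0,-15,8,0,-0.4],[0,-18,10.5,0,-0.5],[0,-21,13.5,0,-0.6],[0,-23,17,0,-0.7],[0,-25,20.5,0,-0.8]]'
python3 -m pendant '[[0,-1,2,0,-0.05],[0,-2,4,0,-0.1],[0,-3,6,0,-0.17],[0,-3,6,0,-0.17],[0,-3,6,0,-0.17],[0,-3,1,0,-0.17],[0,-4,-10,0,-0.17],[0,-4,-25,0,-0.17]]'
python3 -m pendant '[[0,0,-10,10,0],[0,-5,-20,40,0],[0,-10,-30,70,0],[0,-20,-30,100,0],[0,-20,-30,130,0],[0,-20,-30,140,0],[0,-20,-30,140,0],[0,-20,-30,140,0]]'
python3 - <<'E'
from h import *
c=snap('wrist','w7')
cv2.imwrite('pics/w7b.png',cv2.resize(c['image'][:330,100:420,::-1],None,fx=1.8,fy=1.8,interpolation=cv2.INTER_CUBIC))
E
```

```text
t: 14.45
position: [0.6081, 0.0551, 0.0441]
tool_rot: [0.634, 0.773, 0.0, 0.0]
force: [-0.3, -1.3, 0.7]
width: 0.0007
gripper_force: 0.5
t: 15.12
position: [0.6036, 0.0297, 0.0436]
tool_rot: [0.696, 0.718, -0.0, -0.0]
force: [0.8, -0.2, -0.4]
width: 0.0002
gripper_force: 0.0
t: 15.78
position: [0.5842, -0.0006, 0.1839]
tool_rot: [0.697, 0.717, 0.0, 0.001]
force: [-0.5, 0.3, 0.1]
width: 0.0006
gripper_force: 0.0
```

View pics/w7b.png

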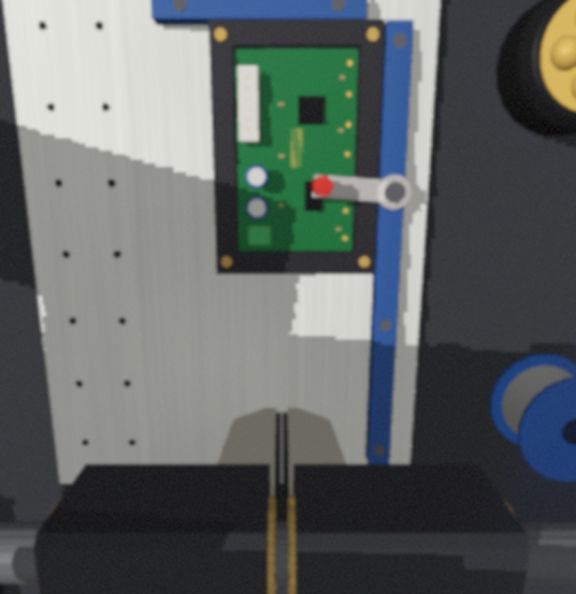

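The clip (pin at (321,186), hinge at (395,191)) points squarely across the rim, and the carrier still touches the rail and the end stop. Handing in.

```bash
python3 -c "
from workcell import bot
print(bot.job_done())"
```

```text
the job is handed in; nothing more can be done
None
```

The carrier sits against the rail and the end stop and the clip points across its rim, as far as the final wrist-camera picture shows. I handed the job in at about 16 s and got no verdict back.

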